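# Find and mark the hanging point of a twin-cup planter bar

## Robot

A 6-joint arm with a two-finger parallel gripper is mounted at the origin on the work surface. World frame = base frame: x ahead of the robot, y to its left, z up, the work surface at z = 0. Lengths are in m, angles in degrees, forces in N, time in s.
With the tool pointing down it reaches from about 0.4 to 0.825 m from the base axis. Payload 7 kg.
Tool frame: the origin (TCP) lies midway between the tips of the shut fingers; the grasp point (between the pads) lies 19 mm behind it; y points along the fingers, z is the direction in which the jaws open and shut, and the axes are right-handed (so a half turn about y gives the same grasp; the last joint's range is limited). The gripper opens to 88 mm and grips with 3 to 60 N. Pads are 19 mm wide; open, the fingers measure 130 mm over their backs; the gripper's body (78 mm by 193 mm) begins 47 mm behind the grasp point.
Start: joints at [85.147, 20.546, 0.682, 0, -70.136, -16.507], TCP at [0.246, 0.629, 0.189] pointing down, gripper open.
Joint ranges: [-176.03, 176.03], [-82.01, 121.73], [-58.28, 71.71], [-173.87, 95.51], [-174.79, -0.11], [-173.66, 173.66]. Speed limits (degrees/s): [136.94, 136.94, 172.46, 180, 180, 180].

## Interface

Orientations are given as [roll, pitch, yaw] about the fixed x, y, z axes, in that order (R = Rz(yaw) Ry(pitch) Rx(roll)).
In Python, from plant import ctrl gives the robot as it stands.
- The arm moves only by the tool step_arm, never from a script. Its argument "rows" is a list that holds one entry, the list of rows, each a list of 7 numbers: the gripper command: -1 is shut, 1 is fully open, values between are in proportion, then the shift along the world's x, y, z in cm, then the turn, a rotation vector about the world's x, y, z in degrees. In form: [[[fingers, tx, ty, tz, rx, ry, rz], ...]]. A call has 1 to 12 rows; each row shifts and turns the commanded pose from where the row before left it; what a row does not reach is not made up. A row lasts 1/8 s, in which the tool goes at most 62.5 mm and 10.7 degrees, less where a joint would pass 70% of its speed; a pose out of reach is approached as far as the arm can. A call is refused whole if a number of a shift passes 6.25 or a number of a turn 10.7, either way. A call with a gripper value outside its range is refused whole. The fingers move at their own pace and stop on an object; the grip force is fixed at half the most. Time passes only in rows, so rows that do not move let the fingers close. It gives the time, the measured TCP pose, the force and the opening at its end, in the units of the state.
- ctrl.get_obs(): the state, without advancing time (a new reading comes with each control period).
- ctrl.snapshot(name): name is "scene" or "top" or "wrist"; returns the picture (420x560x3 uint8, blue, green, red); there is no depth.
- ctrl.camera_params(name): a dict with "vertical_fov" (degrees; the focal length in pixels is half the picture's height over the tangent of half this angle, whatever the lens; pixels are square), "cx", "cy" (the principal point, pixels), "k1" (the pictures are not rectified: a ray, as slopes to the right and down, at radius r is drawn at 1 + k1 r^2 times it, then the intrinsics apply), "rvec" (rotation vector, rad) and "tvec" (3), from world to camera coordinates, as OpenCV has them. Camera axes: x right, y down, z forward; pixel columns grow to the right and rows downward; lengths in m; the calibration is good to about 2 mm. A picture is of the moment at which its call begins: read the wrist's pose just before it. camera_params takes no time and is no camera call; for the wrist camera it gives the pose at the moment of the call.
- ctrl.close_job(): hands the job in, once; it reports no verdict.
The state is a dict: "clock": time; "joint_pos": joint angles; "qvel": joint speeds; "tau": joint torques, N m; "tool_pos": TCP position; "orientation": TCP orientation; "force": force on the tool from outside, world axes, zero at the start; "moment": the same for the moment, N m; "opening": finger opening in m.
Only numpy, scipy, OpenCV 4.12 (cv2) and the standard library are available. Lean on these libraries where they do the work, as an engineer would, in place of code of your own. Each camera call takes 0.05 s, during which the arm holds its last target. There are 200 camera calls.

## Task

This bamboo bar with a planter cup at each end is to hang from one point, and the cups are not filled alike. Lay it squarely across the thin top edge of the plant stand's carrying handle, slide it along that edge until it balances level on its own, then mark the point by seating the steel hanging saddle astride the bar right above the edge, and leave it all balanced there. Work gently, neither pressing nor knocking the bar hard onto the edge, and leave the pot, the saucer and the plant marker where they are.

Things in the scene. Friction and masses are not known exactly. Their poses are not given: they have to be found in the camera images.
- stand: white steel plant stand on the floor; its round top tier is a fixed pan of 480 mm diameter (its turning knob is locked) with a rim 16 mm high and 4 mm thick. Origin: centre of the pan's floor, z up. It stands at another place and turn each time
- rail: the stand's fixed carrying handle over the middle of the pan: a flat white steel strip 6 mm thick, 18 mm deep, 200 mm long, standing on edge between two round uprights of 10 mm diameter. Origin: on the pan's floor under the strip's middle; y along the strip, x across it, z up
- edge (a point): middle of the handle strip's top edge, 85 mm above the pan's floor; y along the strip, x across it, z up. The edge is flat, 6 mm wide (x -3 to 3 mm), and free for 90 mm either way along y
- bar: loose bamboo bar 200 mm long, 14 wide, 20 high, 50 g, with a fixed white cup at each end. Origin: middle of its underside; x along it, z up, top face at z = 20 mm. It starts standing on its cups in the pan beside the handle, about parallel to the strip. The balance point is unknown, up to 58 mm either side of the middle; the centre of mass lies 12 to 22 mm below the underside
- bar_top (a point): middle of the bar's top face. Let go level with its balance point within 3 mm of the edge's centre line, the bar stays level, rocking slightly at most; farther off it tips, within half a second, low on the heavy side: a few mm off it hangs tilted and goes on rocking, more and one cup goes down on the pan's floor
- cup_a: ceramic planter cup fixed to the bar, centred at bar x = +120 mm: 38 mm diameter at the foot, 48 at the mouth, 50 high, from 44 mm below the bar's underside to 6 above. Origin: centre of its foot. Weighted with gravel, 40 to 160 g, not known beforehand and unlike the other
- cup_b: the other cup, the same to look at, centred at bar x = -120 mm, also 40 to 160 g. Origin: centre of its foot
- saddle: loose hanging saddle of steel strip, 15 g: an upside-down U 24 mm long (x), 20 wide inside, 25 outside (y), legs 16 deep with feet flared 4 mm each side; on top an upright lug to grip, 18 mm along x, 10 thick along y, 19 to 47 mm above the feet. Origin: underside centre, z up. Seated, its crown rests on the bar's top and its origin is 4 mm above the bar's underside, either way round
- pot: bystander: empty terracotta pot, 78 mm diameter, 70 mm high, standing in the pan; origin centre of its underside. Leave alone
- saucer: bystander: white ceramic saucer, 72 mm diameter, 14 mm high, lying in the pan; origin centre of its underside. Leave alone
- marker: bystander: flat pointed bamboo plant marker, about 110 x 18 x 5 mm, lying in the pan; origin near its middle, on its underside, x along it. Leave alone

How it is judged (in metres and radians):
On the way:
1. for 0.8 s the bar balances level on the edge on its own (within 0.10 rad, square within 0.35 rad, at most slightly rocking), touched by neither robot nor saddle (angle between bar's own z axis and vertical below 0.1 rad and angle between the x axis of bar and the x axis of edge, either way round below 0.35 rad and contact force between bar and rail above 0.3 N and z of bar in the frame of edge between -0.012 and 0.012 m and y of bar in the frame of edge between -0.09 and 0.09 m and linear speed of bar below 0.03 m/s and angular speed of bar below 0.3 rad/s and contact force between each of the arm, the fingers and bar below 0.05 N and contact force between saddle and bar below 0.02 N), for 0.8 s.
At the end, for the whole second after the job is handed in: the bar rests across the handle's top edge, level within 0.10 rad and square to it within 0.35 rad, at rest but for a slight rocking; the saddle sits fully down astride the bar (crown on the bar, in line within 0.35 rad), its middle within 6 mm of the edge's centre line; all let go (angle between bar's own z axis and vertical below 0.1 rad and angle between the x axis of bar and the x axis of edge, either way round below 0.35 rad and contact force between bar and rail above 0.3 N and z of bar in the frame of edge between -0.012 and 0.012 m and y of bar in the frame of edge between -0.09 and 0.09 m and linear speed of bar below 0.03 m/s and angular speed of bar below 0.3 rad/s and x of saddle in the frame of edge between -0.006 and 0.006 m and y of saddle in the frame of bar between -0.008 and 0.008 m and z of saddle in the frame of bar between 0 and 0.008 m and angle between the x axis of saddle and the x axis of bar, either way round below 0.35 rad and angle between saddle's own z axis and vertical below 0.3 rad and linear speed of saddle below 0.02 m/s and contact force between saddle and bar above 0.03 N); the robot touches nothing.
It fails at once if the bar is pressed or knocked onto the handle with more than 20 N (contact force between bar and rail above 20 N).
It fails at once if the pot, the saucer or the plant marker is moved more than 30 mm (distance of any of pot, saucer, marker from where it was at the start of the episode above 0.03 m).
It also fails if it takes over 67 s, if anything falls off the work surface, if the arm or the gripper's body presses on something with over 40 N, if the wrist force passes 120 N, or if a joint passes its speed limit or range.

## Working session

There is one attempt and no reset: what is moved stays moved. The work goes in short steps, Python scripts to look and compute and a tool call to move; the robot and the scene stay as the last step left them, time stands still between calls to the robot, and variables do not carry over. Pictures are saved under pics/ and viewed, about 8 in all and at most 12, crops included, and the job is handed in when it is done.

Besides the shell and the picture viewer there is one more tool, called in YAML: its name, and indented under it one key for each argument. step_arm: Moves the arm, as the interface text tells. Its arguments: {"type":"object","properties":{"rows":{"type":"array"}},"required":["rows"]}

```bash
mkdir -p pics; ls
cat > h.py <<'E'
import numpy as np, cv2
from plant import ctrl
def cam(n):
    p=ctrl.camera_params(n); f=210/np.tan(np.radians(p['vertical_fov'])/2)
    R=cv2.Rodrigues(np.array(p['rvec'],float))[0]; t=np.array(p['tvec'],float)
    return dict(f=f,cx=p['cx'],cy=p['cy'],k1=p['k1'],R=R,t=t)
def ray(c,uv):
    K=np.array([[c['f'],0,c['cx']],[0,c['f'],c['cy']],[0,0,1]])
    n=cv2.undistortPoints(np.array(uv,float).reshape(-1,1,2),K,np.array([c['k1'],0,0,0.])).reshape(-1,2)
    d=np.c_[n,np.ones(len(n))]@c['R']
    return -c['R'].T@c['t'], d
def onz(c,uv,z):
    o,d=ray(c,uv); return o+d*((z-o[2])/d[:,2])[:,None]
def proj(c,P):
    q=np.array(P,float).reshape(-1,3)@c['R'].T+c['t']; n=q[:,:2]/q[:,2:]
    r2=(n**2).sum(1,keepdims=True); return n*(1+c['k1']*r2)*c['f']+[c['cx'],c['cy']]
def tri(c1,u1,c2,u2):
    o1,d1=ray(c1,u1);o2,d2=ray(c2,u2);d1=d1[0];d2=d2[0]
    s=np.linalg.lstsq(np.c_[d1,-d2],o2-o1,rcond=None)[0]
    a=o1+s[0]*d1;b=o2+s[1]*d2;return (a+b)/2,np.linalg.norm(a-b)
E
python3 - <<'E'
from h import *
np.set_printoptions(precision=4,suppress=True)
print(ctrl.get_obs())
for n in ['scene','top','wrist']:
    c=cam(n); print(n,c['f'],c['cx'],c['cy'],c['k1'],-c['R'].T@c['t'],c['R'][2])
    cv2.imwrite(f'pics/{n}0.png',ctrl.snapshot(n))
E
```

```text
pics
{'clock': 0.0, 'joint_pos': array([ 85.1474,  20.5934,   0.6338,  -0.0187, -70.136 , -16.5084]), 'qvel': array([-0.0229, -0.0506,  0.0786,  0.0911,  0.0532,  0.0415]), 'tau': array([ -0.0016, -58.2726,  29.3061,   6.9974,   0.007 ,  -0.0002]), 'tool_pos': array([0.2457, 0.6281, 0.1878]), 'orientation': array([-89.9033,   0.0103, 158.6326]), 'force': array([0.1976, 0.1564, 0.4955]), 'moment': array([0.0236, 0.0121, 0.0403]), 'opening': 0.08758623450367527}
scene 507.1784724826764 279.9226393765753 210.41187847438144 -0.06894552135837995 [0.9492 0.1982 0.6882] [-0.5158 -0.2576 -0.817 ]
top 446.2190645426943 274.92577608129744 214.8860580234079 -0.14605745208817392 [0.5143 0.0148 0.8713] [ 0.1072 -0.0357 -0.9936]
wrist 348.8238822737664 280.5826509698715 209.3742579507669 0.024068978065798236 [0.3212 0.5986 0.384 ] [-0.2762  0.1081 -0.955 ]
```

View pics/scene0.png

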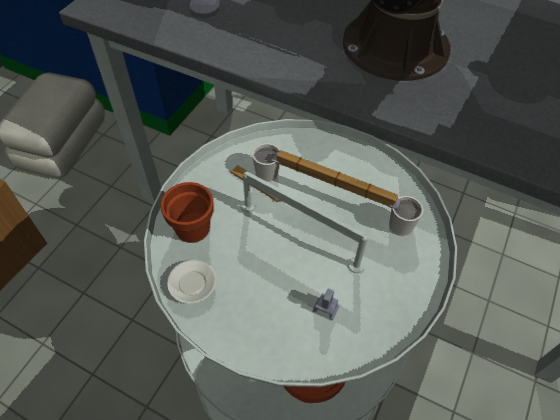

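View pics/top0.png

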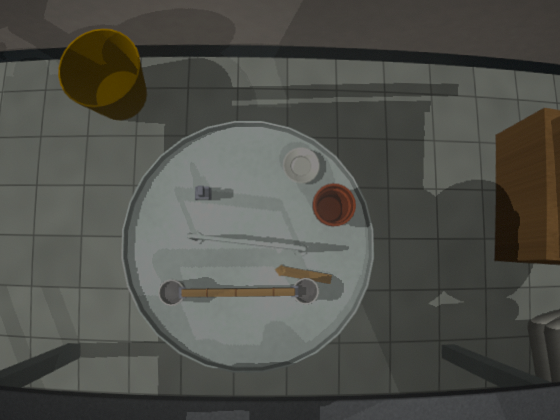

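Scene and top show the pan with the bar (scene 275,158 to 395,200; top 180–297, 292), the rail (scene 247,175 to 362,237), and the saddle (scene 326,302; top 203,193). The pot, saucer and marker are to the robot's right. Next I'll measure and zoom in.

Run:
```python
from h import *
np.set_printoptions(precision=4,suppress=True)
s=cam('scene');t=cam('top')
prs={'railR':((247,174),(305,248)),'railL':((362,238),(190,236)),'cupL':((405,206),(172,292)),'cupR':((266,152),(306,291)),'lug':((326,293),(200,190)),'potmouth':((188,202),(334,204))}
for k,(a,b) in prs.items(): print(k,*tri(s,a,t,b))
S=cv2.imread('pics/scene0.png');T=cv2.imread('pics/top0.png')
for n,im,c in (('s',S,s),('t',T,t)):
    h=cv2.cvtColor(im,cv2.COLOR_BGR2HSV)
    m=cv2.inRange(h,(8,90,60),(22,255,255))
    for q in cv2.findContours(m,0,2)[0]:
        if 100<cv2.contourArea(q)<4000: print(n,cv2.contourArea(q),cv2.minAreaRect(q),cv2.boundingRect(q))
a=cv2.resize(S[140:330,235:435],None,fx=3,fy=3,interpolation=cv2.INTER_CUBIC)
cv2.imwrite('pics/sz.png',a)
b=cv2.resize(T[170:310,150:350],None,fx=4,fy=4,interpolation=cv2.INTER_CUBIC)
cv2.imwrite('pics/tz.png',b)
```

```text
railR [ 0.5399 -0.0644  0.0965] 0.0030620840775978397
railL [0.5602 0.1339 0.0915] 0.002385424028044058
cupL [0.461  0.1677 0.068 ] 0.0023759940099892245
cupR [ 0.4645 -0.071   0.0676] 0.0005450721719028605
lug [0.6465 0.1215 0.0636] 0.003744162065659788
potmouth [ 0.6194 -0.1184  0.0865] 0.0013352557435624872
s 420.0 ((316.7905578613281, 393.0379333496094), (17.333263397216797, 56.22246551513672), 84.70991516113281) (288, 382, 57, 21)
s 2214.5 ((191.18588256835938, 208.79708862304688), (59.40119171142578, 50.442039489746094), 48.50353240966797) (160, 182, 53, 61)
s 884.0 ((13.999998092651367, 209.49998474121094), (27.999996185302734, 60.99999237060547), 0.0) (0, 179, 29, 62)
s 1355.0 ((336.0334777832031, 177.99684143066406), (127.4309310913086, 13.868191719055176), 21.161258697509766) (277, 150, 121, 56)
t 697.0 ((238.00071716308594, 292.0624694824219), (7.351798057556152, 112.06094360351562), 89.34893798828125) (182, 288, 113, 9)
t 381.5 ((303.0865478515625, 274.0155029296875), (55.0927848815918, 8.719215393066406), 10.12467098236084) (276, 266, 55, 18)
t 1344.0 ((334.0, 204.5), (41.0, 42.0), 90.0) (313, 184, 43, 42)
t 279.0 ((94.88224792480469, 87.2508544921875), (77.99153137207031, 39.78444290161133), 6.709836959838867) (58, 63, 78, 44)
t 788.0 ((103.40567016601562, 45.8301887512207), (74.37753295898438, 36.60958480834961), 4.635463237762451) (66, 28, 74, 40)
```

View pics/sz.png

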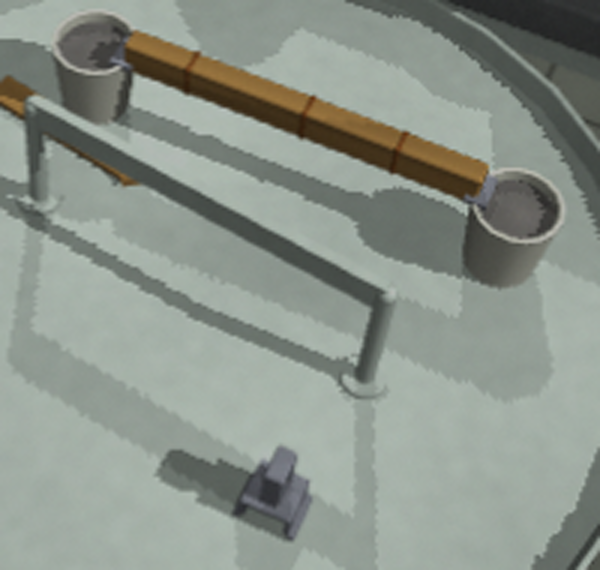

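View pics/tz.png

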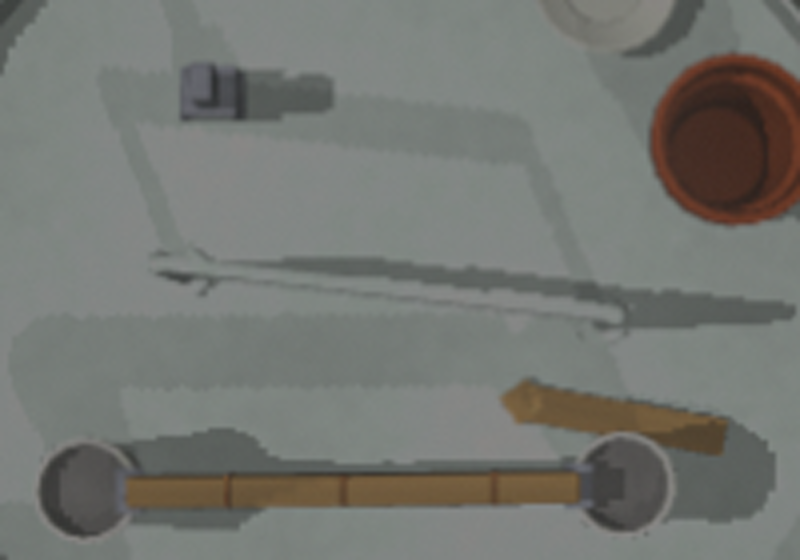

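Crops give better points: cup mouth centres scene (265.8,154.8)/(407.2,208.5), top (305.9,290.6)/(170.9,291.6); rail ends scene (247.5,173.8)/(364.2,237.9), top (303.6,248.4)/(188.6,234.9).

Run:
```python
from h import *
np.set_printoptions(precision=4,suppress=True)
s=cam('scene');t=cam('top')
prs={'railR':((247.5,173.8),(303.6,248.4)),'railL':((364.2,237.9),(188.6,234.9)),'cupL':((407.2,208.5),(170.9,291.6)),'cupR':((265.8,154.8),(305.9,290.6))}
P={}
for k,(a,b) in prs.items(): P[k],e=tri(s,a,t,b); print(k,P[k],e)
print('lens',np.linalg.norm(P['railR']-P['railL']),np.linalg.norm(P['cupL']-P['cupR']))
for f in (.01,.015,.02):
  r=onz(t,[prs['railR'][1],prs['railL'][1]],f+.085);c=onz(t,[prs['cupL'][1],prs['cupR'][1]],f+.05)
  r2=onz(s,[prs['railR'][0],prs['railL'][0]],f+.085);c2=onz(s,[prs['cupL'][0],prs['cupR'][0]],f+.05)
  print(f,r,np.linalg.norm(r[0]-r[1]),c,np.linalg.norm(c[0]-c[1]));print(r2,np.linalg.norm(r2[0]-r2[1]),c2,np.linalg.norm(c2[0]-c2[1]))
```

```text
railR [ 0.5395 -0.0627  0.0974] 0.0012753352143733288
railL [0.5616 0.1364 0.0957] 0.0010426073135597878
cupL [0.4611 0.1713 0.064 ] 0.0006911337764215558
cupR [ 0.4647 -0.0715  0.0607] 0.0003278662870657481
lens 0.200307733426542 0.24284410336182763
0.01 [[ 0.5399 -0.0635  0.095 ]
 [ 0.5615  0.137   0.095 ]] 0.20166433547148097 [[ 0.4608  0.1724  0.06  ]
 [ 0.4646 -0.0714  0.06  ]] 0.2438766602821931
[[ 0.5376 -0.0632  0.095 ]
 [ 0.5614  0.1358  0.095 ]] 0.20037629710384944 [[ 0.4581  0.1708  0.06  ]
 [ 0.4642 -0.0719  0.06  ]] 0.2428513181979423
0.015 [[ 0.5397 -0.063   0.1   ]
 [ 0.5612  0.1362  0.1   ]] 0.20036542831526344 [[ 0.4611  0.1715  0.065 ]
 [ 0.4649 -0.0709  0.065 ]] 0.242373632568383
[[ 0.5411 -0.061   0.1   ]
 [ 0.5647  0.1363  0.1   ]] 0.19868725323070918 [[ 0.462   0.1711  0.065 ]
 [ 0.4681 -0.0698  0.065 ]] 0.2409182960671892
0.02 [[ 0.5395 -0.0625  0.105 ]
 [ 0.5609  0.1354  0.105 ]] 0.19906652115904594 [[ 0.4614  0.1705  0.07  ]
 [ 0.4652 -0.0703  0.07  ]] 0.24087060485457287
[[ 0.5446 -0.0588  0.105 ]
 [ 0.5679  0.1369  0.105 ]] 0.19699820935756893 [[ 0.466   0.1713  0.07  ]
 [ 0.4719 -0.0676  0.07  ]] 0.23898527393643598
```

step_arm:
  rows:
    - [[0,1.81,-4.82,-0.3,0,0,-5.64],[0,1.81,-4.82,-0.3,0,0,-5.64],[0,1.81,-4.82,-0.3,0,0,-5.64],[0,1.81,-4.82,-0.3,0,0,-5.64],[0,1.81,-4.82,-0.3,0,0,-5.64],[0,1.81,-4.82,-0.3,0,0,-5.64],[0,1.81,-4.82,-0.3,0,0,-5.64],[0,1.81,-4.82,-0.3,0,0,-5.64],[0,1.81,-4.82,-0.3,0,0,-5.64],[0,1.81,-4.82,-0.3,0,0,-5.64],[0,1.81,-4.82,-0.3,0,0,-5.64],[0,1.81,-4.82,-0.3,0,0,-5.64]]

```text
clock: 1.65
tool_pos: [0.4634, 0.0486, 0.1528]
orientation: [-90.0, -0.0, 90.8]
force: [1.4, 0.7, 0.2]
opening: 0.0434
```

Run:
```python
from h import *
np.set_printoptions(precision=4,suppress=True)
w=cam('wrist');im=ctrl.snapshot('wrist');o=ctrl.get_obs()
print(o['tool_pos'],o['orientation'],o['opening'],o['clock'],o['joint_pos'])
cv2.imwrite('pics/w1.png',im)
h=cv2.cvtColor(im,cv2.COLOR_BGR2HSV);m=cv2.inRange(h,(8,90,40),(22,255,255))
for q in cv2.findContours(m,0,2)[0]:
  if cv2.contourArea(q)>300:
    b=cv2.boxPoints(cv2.minAreaRect(q));print(cv2.contourArea(q),b);print(onz(w,b,.077))
```

```text
[0.4638 0.0445 0.1521] [-89.9345   0.0828  90.4054] 0.043873696708036224 1.7 [ 29.8298   2.2708 -27.7702   0.0461 -60.0567 -29.4475]
5705.5 [[147.9897 377.    ]
 [148.0967 356.2951]
 [537.107  358.3055]
 [537.     379.0103]]
[[0.588  0.2209 0.077 ]
 [0.5857 0.1974 0.077 ]
 [0.2253 0.1934 0.077 ]
 [0.2204 0.2167 0.077 ]]
461.5 [[ 15.5294 332.1176]
 [ 34.1177 327.4706]
 [ 41.9412 358.7647]
 [ 23.3529 363.4118]]
[[0.7014 0.1712 0.077 ]
 [0.6842 0.1664 0.077 ]
 [0.6833 0.2002 0.077 ]
 [0.7011 0.2053 0.077 ]]
564.5 [[370.3139 284.3073]
 [387.5608 283.3751]
 [390.8747 344.6825]
 [373.6278 345.6147]]
[[0.3848 0.1198 0.077 ]
 [0.3699 0.1187 0.077 ]
 [0.3606 0.1818 0.077 ]
 [0.3763 0.1831 0.077 ]]
580.5 [[169.3679 344.4623]
 [174.3469 283.0552]
 [192.0145 284.4877]
 [187.0356 345.8948]]
[[0.565  0.1842 0.077 ]
 [0.5557 0.1208 0.077 ]
 [0.5404 0.122  0.077 ]
 [0.5488 0.1857 0.077 ]]
3244.5 [[268.     296.9999]
 [268.      75.    ]
 [285.      75.    ]
 [285.     296.9999]]
[[ 0.4741  0.1337  0.077 ]
 [ 0.4743 -0.0498  0.077 ]
 [ 0.462  -0.05    0.077 ]
 [ 0.459   0.1335  0.077 ]]
1418.5 [[224.0513 108.6577]
 [240.8044  -3.0293]
 [261.1467   0.022 ]
 [244.3936 111.709 ]]
[[ 0.5071 -0.026   0.077 ]
 [ 0.4929 -0.0988  0.077 ]
 [ 0.479  -0.0972  0.077 ]
 [ 0.492  -0.024   0.077 ]]
441.0 [[ 27.   0.]
 [111.   0.]
 [111.   8.]
 [ 27.   8.]]
[[ 0.6373 -0.0939  0.077 ]
 [ 0.5811 -0.0953  0.077 ]
 [ 0.5818 -0.0906  0.077 ]
 [ 0.6383 -0.0891  0.077 ]]
```

View pics/w1.png

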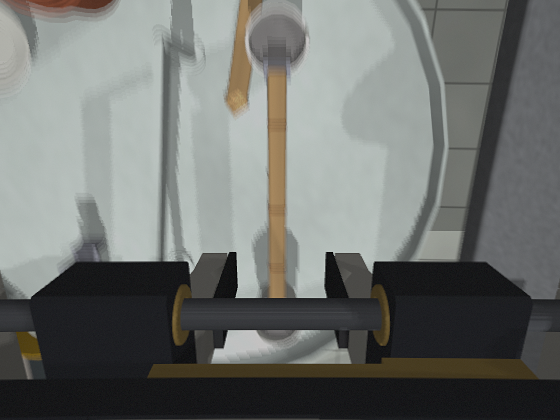

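The wrist picture shows the bar (col ~277) between the fingers (cols 237–326), aligned with the jaws. I'll descend and grip.

step_arm:
  rows:
    - [[0,0.1,0,-2,0,0,0],[0,0.1,0,-2,0,0,0],[0,0,0,-2,0,0,0],[0,0,0,-2,0,0,0],[0,0,0,-1.4,0,0,0],[0,0,0,-1.0,0,0,0],[0,0,0,0,0,0,0],[-0.5,0,0,0,0,0,0],[-1,0,0,0,0,0,0],[-1,0,0,0,0,0,0],[-1,0,0,0,0,0,0]]

```text
clock: 3.08
tool_pos: [0.4652, 0.0503, 0.049]
orientation: [-90.0, -0.0, 91.0]
force: [-0.3, 0.4, 1.1]
opening: 0.0093
```

```bash
cat > q.py <<'E'
from h import *
np.set_printoptions(precision=4,suppress=True)
o=ctrl.get_obs();
for k in ('clock','tool_pos','orientation','force','moment','opening','tau','joint_pos'): print(k,o[k])
E
python3 q.py
```

```text
clock 3.075
tool_pos [0.4652 0.0503 0.049 ]
orientation [-90.02    -0.0112  90.9608]
force [-0.2526  0.4342  1.1465]
moment [ 0.104  -0.08   -0.0079]
opening 0.00926284664068016
tau [  0.0038 -35.5724  22.0826   5.2748  -0.0063  -0.    ]
joint_pos [ 30.3684   9.4164 -35.5261   0.0001 -45.0345 -29.4077]
```

step_arm:
  rows:
    - [[-1,0,0,0,0,0,0]]

```text
clock: 3.2
tool_pos: [0.4651, 0.0502, 0.0488]
orientation: [-90.0, -0.0, 91.0]
force: [-0.4, 0.3, 0.1]
opening: 0.0017
```

```bash
python3 q.py
python3 - <<'E'
from h import *
a=ctrl.snapshot('wrist');b=ctrl.snapshot('scene')
b=b[100:310,180:460]
cv2.imwrite('pics/w2.png',np.vstack([a[140:],cv2.resize(b,(560,420))])[:600] if 0 else np.hstack([cv2.resize(a,(400,300)),cv2.resize(b,(400,300))]))
E
```

```text
clock 3.2
tool_pos [0.4651 0.0502 0.0488]
orientation [-90.0092  -0.0053  90.9618]
force [-0.4374  0.2824  0.0696]
moment [0.0704 0.0133 0.0444]
opening 0.0016685752311422345
tau [  0.0018 -35.5955  22.0643   5.2709  -0.0068  -0.0003]
joint_pos [ 30.3696   9.4289 -35.5307  -0.0002 -45.0298 -29.4076]
```

View pics/w2.png

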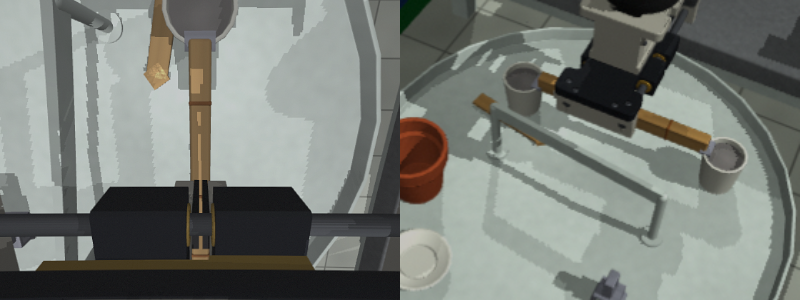

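Run:
```python
from h import *
np.set_printoptions(precision=4,suppress=True)
a=ctrl.snapshot('wrist')
w=cam('wrist');o=ctrl.get_obs();tp=o['tool_pos'];print(tp,o['opening'],'cam',-w['R'].T@w['t'])
print('tcp px',proj(w,tp),'grasp px',proj(w,tp+[0,0,.019]))
cv2.imwrite('pics/w3.png',cv2.resize(a[200:400,160:400],None,fx=3,fy=3,interpolation=cv2.INTER_CUBIC))
h=cv2.cvtColor(a,cv2.COLOR_BGR2HSV);m=cv2.inRange(h,(8,90,40),(22,255,255))
for r in range(60,300,20):
    c=np.where(m[r,230:330])[0]+230
    if len(c): print(r,c.min(),c.max(),onz(w,[(c.min(),r),(c.max(),r)],.077).ravel())
```

```text
[0.4651 0.0502 0.0488] 0.0002509453474415553 cam [ 0.4668 -0.0309  0.2449]
tcp px [[281.4926 240.8107]] grasp px [[281.5642 253.9861]]
60 230 295 [ 0.4895 -0.0475  0.077   0.4607 -0.0479  0.077 ]
80 230 295 [ 0.4897 -0.0392  0.077   0.4605 -0.0397  0.077 ]
100 230 294 [ 0.49   -0.0307  0.077   0.4607 -0.0311  0.077 ]
120 265 294 [ 0.474  -0.0221  0.077   0.4605 -0.0223  0.077 ]
140 266 294 [ 0.4735 -0.0129  0.077   0.4602 -0.0131  0.077 ]
160 266 294 [ 0.4735 -0.0034  0.077   0.4599 -0.0036  0.077 ]
180 266 294 [0.4734 0.0065 0.077  0.4597 0.0062 0.077 ]
200 267 293 [0.4729 0.0166 0.077  0.4599 0.0164 0.077 ]
220 267 293 [0.4729 0.0272 0.077  0.4596 0.027  0.077 ]
240 267 293 [0.4728 0.0382 0.077  0.4594 0.038  0.077 ]
260 280 281 [0.4659 0.0494 0.077  0.4654 0.0494 0.077 ]
280 280 281 [0.4657 0.0612 0.077  0.4652 0.0612 0.077 ]
```

View pics/w3.png

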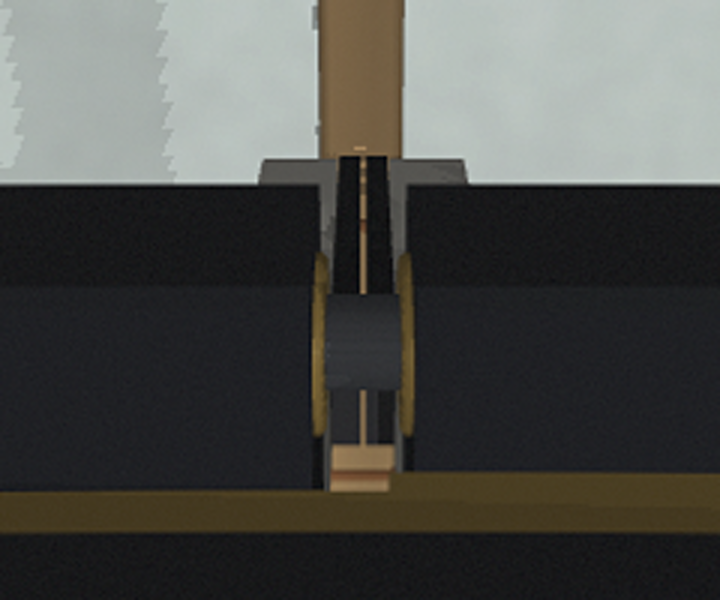

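The fingers closed above the bar. The picture puts the fingertips at row 252 and, at 44 mm opening, 0.172 m depth. That places the real tips at z≈0.087, about 38 mm above the reported TCP, and the carriage positions agree. I'll open and go 28 mm lower, which is still safe above the pan floor if the spec is right after all.

step_arm:
  rows:
    - [[0,0,0,0,0,0,0],[0,0,0,0,0,0,0],[0,0,0,0,0,0,0],[0,0,0,-0.7,0,0,0],[0,0.1,0,-0.7,0,0,0],[0,0,0,-0.7,0,0,0],[0,0,0,-0.7,0,0,0],[0,0,0,0,0,0,0]]

```text
clock: 4.35
tool_pos: [0.4655, 0.0499, 0.02]
orientation: [-89.9, 0.0, 91.0]
force: [-0.4, -0.9, 0.3]
opening: 0.0438
```

step_arm:
  rows:
    - [[-0.4,0,0,0,0,0,0],[-0.6,0,0,0,0,0,0],[-1,0,0,0,0,0,0],[-1,0,0,0,0,0,0],[-1,0,0,0,0,0,0]]

```text
clock: 4.97
tool_pos: [0.466, 0.0502, 0.0209]
orientation: [-90.0, -0.0, 91.0]
force: [-1.3, 0.8, 1.5]
opening: 0.0139
```

```bash
python3 q.py
```

```text
clock 4.975
tool_pos [0.466  0.0502 0.0209]
orientation [-90.0041  -0.0037  90.9614]
force [-1.3421  0.7946  1.5493]
moment [0.149  0.2021 0.0573]
opening 0.01387160209423386
tau [ -0.209  -37.0063  20.4007   4.9296   0.1709  -0.0314]
joint_pos [ 30.3026  11.9379 -37.2125  -0.0019 -40.8442 -29.3398]
```

step_arm:
  rows:
    - [[-1,0,0,0.4,0,0,0],[-1,0,0,0.8,0,0,0],[-1,0,0,1.3,0,0,0],[-1,0,0,1.6,0,0,0],[-1,0,0,1.6,0,0,0],[-1,0,0,1.6,0,0,0],[-1,0,0,1.6,0,0,0],[-1,0,0,1.0,0,0,0],[-1,0,0,0.6,0,0,0],[-1,0,0,0,0,0,0],[-1,0,0,0,0,0,0]]

```text
clock: 6.35
tool_pos: [0.4657, 0.0501, 0.1253]
orientation: [-89.9, 0.0, 91.0]
force: [0.3, -0.2, -2.8]
opening: 0.0136
```

```bash
cat > avg.py <<'E'
from h import *
np.set_printoptions(precision=4,suppress=True)
import sys
n=int(sys.argv[1]); L=[]
for i in range(n):
    im=ctrl.snapshot('scene'); o=ctrl.get_obs(); L.append(np.r_[o['force'],o['moment'],o['tau']])
L=np.array(L); print(L.mean(0),'\n',L.std(0)); o=ctrl.get_obs(); print(o['tool_pos'],o['opening'],o['clock'],o['orientation'],o['joint_pos'])
E
python3 avg.py 20
python3 - <<'E'
from h import *
a=ctrl.snapshot('scene');b=ctrl.snapshot('top')
cv2.imwrite('pics/s4.png',np.hstack([cv2.resize(a[60:360,80:480],(400,300)),cv2.resize(b[120:345,100:400],(400,300))]))
E
```

```text
[  0.0458  -0.1039  -2.609    0.1294  -0.0446   0.0016  -0.0002 -32.877
  26.9584   6.675   -0.0357  -0.    ] 
 [0.48   0.4939 0.537  0.0293 0.0286 0.029  0.0014 0.0915 0.0262 0.0048
 0.0013 0.0001]
[0.4661 0.0502 0.1258] 0.013730475111446544 7.35 [-90.0033  -0.0017  90.9591] [ 30.3007   4.0088 -29.7017   0.0002 -56.2858 -29.3417]
```

View pics/s4.png

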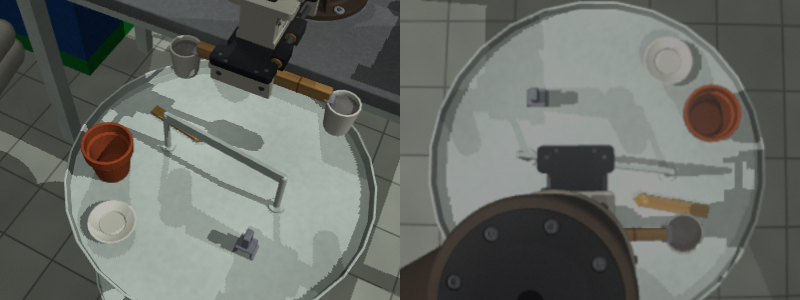

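Opening is 13.9 mm, so the bar is gripped and lifted. The picture shows it level, with the pot, saucer and marker untouched. Joint torques and force give a weight of about 2.7 N and a CoM about 21 mm from the grip, toward the robot's-right cup. I'll turn it across the rail at hover.

step_arm:
  rows:
    - [[-1,0.2,-0.1,0,0,0,3.0],[-1,0.5,-0.1,0,0,0,6.0],[-1,0.6,-0.1,0,0,0,8.0],[-1,0.6,-0.1,0,0,0,9.0],[-1,0.6,-0.1,0,0,0,9.5],[-1,0.6,-0.1,0,0,0,9.5],[-1,0.6,-0.1,0,0,0,9.5],[-1,0.6,-0.1,0,0,0,9.0],[-1,0.6,-0.2,0,0,0,8.0],[-1,0.6,-0.2,0,0,0,6.0],[-1,0.6,-0.1,0,0,0,3.9],[-1,0.3,0,0,0,0,1.4]]

```text
clock: 8.95
tool_pos: [0.5302, 0.0371, 0.1256]
orientation: [-90.0, -0.0, 173.8]
force: [-0.6, 0.1, -2.6]
opening: 0.0136
```

step_arm:
  rows:
    - [[-1,0,0,0,0,0,0],[-1,0,0,0,0,0,0],[-1,0,0,0,0,0,0]]

```text
clock: 9.32
tool_pos: [0.5299, 0.0372, 0.1258]
orientation: [-90.0, 0.0, 173.7]
force: [-0.1, -0.3, -3.4]
opening: 0.0136
```

```bash
python3 avg.py 20
python3 - <<'E'
from h import *
np.set_printoptions(precision=4,suppress=True)
a=ctrl.snapshot('wrist');w=cam('wrist');o=ctrl.get_obs();print(o['tool_pos'],o['orientation'])
cv2.imwrite('pics/w5.png',a)
print(proj(w,[[.5535-.011,-.0635,.098],[.5535+.011,.1365,.098],[.5535-.011,-.0635,.1],[.5535+.011,.1365,.1]]))
E
```

```text
[  0.0143  -0.0257  -2.9803  -0.0201   0.0546   0.0096   0.0021 -42.1367
  27.4845   6.6834   0.1322  -0.0023] 
 [0.494  0.5615 0.3344 0.0291 0.0366 0.0379 0.0034 0.0242 0.005  0.0012
 0.0004 0.0031]
[0.5301 0.0372 0.1258] 0.013700735958209212 10.325 [-89.9995   0.0002 173.7596] [ 25.1744  10.0391 -22.5338   0.0007 -57.4271  58.5849]
[0.5301 0.0372 0.1258] [-89.9981  -0.0014 173.7587]
[[430.3175 192.0954]
 [124.9083 192.2633]
 [431.5744 192.8581]
 [123.5955 193.0267]]
```

View pics/w5.png

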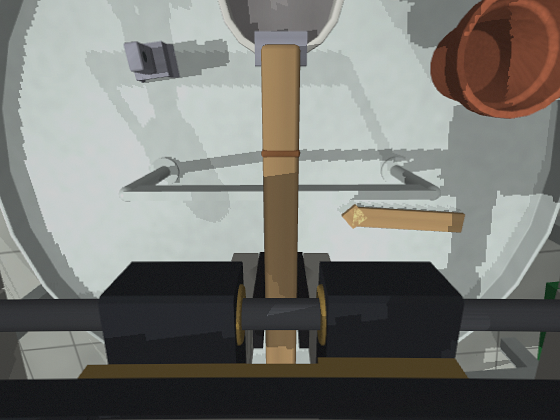

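The wrist view shows the rail at rows ~184–192 (cols 125–440) across the bar, and the saddle at top left. The bar looks level and square. I'll measure the rail rows and take more torque samples.

```bash
python3 - <<'E'
from h import *
np.set_printoptions(precision=4,suppress=True)
a=cv2.cvtColor(cv2.imread('pics/w5.png'),cv2.COLOR_BGR2GRAY)
for c in (150,180,210,230,330,350,370,400): print(c,a[178:202,c-3:c+4].mean(1).astype(int))
L=[]
for i in range(24):
    ctrl.snapshot('scene'); o=ctrl.get_obs(); L.append(np.r_[o['force'],o['moment'],o['tau'][3:5]])
L=np.array(L); print(L[:12].mean(0),L[12:].mean(0)); 
m=L[:,3:5]-L[:,3:5].mean(0); print('lag1',(m[1:]*m[:-1]).mean(0)/(m**2).mean(0))
E
python3 - <<'E'
import sys; sys.path.insert(0,'.')
from h import *
# exact wrist moment from pixel rows later
E
```

```text
150 [ 88  87  86  85  85  85  86  92  95  95  95  95  90 120 207 201 200 200
 200 200 200 200 201 204]
180 [159 158 161 161 166 190 183 126  91  94  95  93  95 135 205 200 198 199
 198 199 198 199 199 198]
210 [186 185 185 184 185 185 180 108  91  94  95  94  94 125 185 181 180 180
 179 180 180 180 180 180]
230 [199 199 199 199 199 200 196 112  90  93  93  92  97 152 198 193 190 190
 190 190 190 190 189 187]
330 [203 203 203 203 204 203 171  89  95  96  96  94 108 186 208 205 205 205
 205 204 205 205 205 205]
350 [203 204 204 204 205 204 172  90  96  97  96  93 116 212 206 204 204 205
 205 204 186 173 196 193]
370 [204 204 205 205 206 202 142  90  95  95  94  94 103 149 146 145 146 146
 146 146 144 153 210 202]
400 [136 146 162 176 189 197 139  89  93  93  94  94 110 147 144 143 143 143
 144 143 141 151 207 204]
[-0.1241  0.1023 -2.7887 -0.0133  0.0464 -0.0009  6.684   0.1325] [ 0.0281 -0.1377 -2.6532 -0.0131  0.0404 -0.0021  6.6841  0.1326]
lag1 [-0.264  -0.0122]
```

Torques and moments fit a consistent model (the gripper's own imbalance turns with yaw): W≈2.77 N, CoM ≈20.5 mm from the grip toward +x. Next, the rail's place from the wrist rows: top face 190.5–199.3.

Run:
```python
from h import *
np.set_printoptions(precision=4,suppress=True)
w=cam('wrist'); tp=ctrl.get_obs()['tool_pos'];print(tp)
for z in (.096,.1,.104,.108):
  p=onz(w,[(281,190.6),(281,199.3),(180,191.2),(360,190.3)],z)
  e=onz(w,[(122,190),(439,188)],z)
  print(z,p[:2].ravel(),p[0,0]-p[1,0],np.degrees(np.arctan2(p[2,0]-p[3,0],p[2,1]-p[3,1])),'len',np.linalg.norm(e[0]-e[1]),e[:,1])
a=cv2.imread('pics/w5.png')
cv2.imwrite('pics/w5z.png',cv2.resize(np.hstack([a[150:230,100:200],a[150:230,370:470]]),None,fx=4,fy=4,interpolation=cv2.INTER_CUBIC))
```

```text
[0.5301 0.0372 0.1258]
0.096 [0.5539 0.0342 0.096  0.5479 0.0348 0.096 ] 0.005983141870848585 6.011342862797054 len 0.21005323572322682 [ 0.139  -0.0699]
0.1 [0.5549 0.0341 0.1    0.549  0.0347 0.1   ] 0.005877174093114057 6.0113428627970205 len 0.20633297050538482 [ 0.137  -0.0682]
0.104 [0.5559 0.034  0.104  0.5501 0.0346 0.104 ] 0.00577120631537964 6.01134286279704 len 0.20261270528754283 [ 0.1351 -0.0665]
0.108 [0.5569 0.0338 0.108  0.5512 0.0345 0.108 ] 0.005665238537645112 6.011342862797061 len 0.1988924400697009 [ 0.1331 -0.0647]
```

View pics/w5z.png

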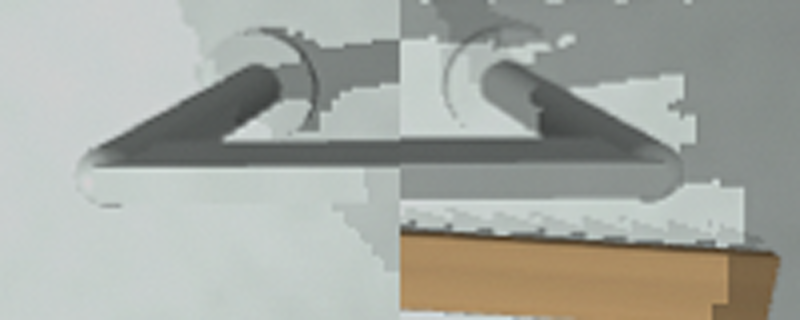

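The crop confirms it: rail top-face centre x≈0.5517 at y 0.035, so the tool needs about +1 mm in x. The bar standing in the pan had tool z 0.0209, so edge contact should come at tool z ≈ 0.062. I'll lower to just above that.

step_arm:
  rows:
    - [[-1,0.12,0,-0.6,0,0,0],[-1,0,0,-1.2,0,0,0],[-1,0,0,-1.2,0,0,0],[-1,0,0,-1.2,0,0,0],[-1,0,0,-0.9,0,0,0],[-1,0,0,-0.5,0,0,0],[-1,0,0,-0.3,0,0,0],[-1,0,0,0,0,0,0],[-1,0,0,0,0,0,0]]

```text
clock: 12.7
tool_pos: [0.5315, 0.0373, 0.0671]
orientation: [-90.0, 0.0, 173.8]
force: [-0.6, 0.1, -3.3]
opening: 0.0134
```

```bash
python3 avg.py 4
```

```text
[  0.0299  -0.2341  -2.7179  -0.0332   0.0475  -0.0265   0.0015 -44.8411
  24.8629   6.0433   0.1341   0.    ] 
 [0.361  0.1777 0.0946 0.0434 0.0291 0.0344 0.0017 0.0511 0.0203 0.004
 0.0006 0.0001]
[0.5314 0.0373 0.067 ] 0.013470481454582219 12.9 [-90.0143   0.0231 173.7619] [ 25.1166  13.7998 -26.5569  -0.0003 -49.6161  58.6455]
```

step_arm:
  rows:
    - [[-1,0,0,-0.1,0,0,0],[-1,0,0,-0.1,0,0,0],[-1,0,0,-0.1,0,0,0],[-1,0,0,-0.1,0,0,0],[-1,0,0,0,0,0,0]]

```text
clock: 13.52
tool_pos: [0.5312, 0.0372, 0.0626]
orientation: [-90.0, -0.0, 173.8]
force: [-0.2, 0.6, -2.4]
opening: 0.0137
```

```bash
python3 avg.py 3
```

```text
[  0.1735  -0.0058  -2.7418  -0.0394   0.0771   0.006   -0.003  -45.076
  24.6201   5.9829   0.1337  -0.    ] 
 [0.5933 0.2916 0.2765 0.0354 0.0293 0.0087 0.0011 0.0055 0.0101 0.0033
 0.003  0.0001]
[0.5313 0.0372 0.0628] 0.013767400171520667 13.675 [-90.0024   0.0035 173.7614] [ 25.1164  14.0969 -26.8227  -0.0003 -49.0761  58.6453]
```

step_arm:
  rows:
    - [[-1,0,0,-0.05,0,0,0],[-1,0,0,-0.05,0,0,0],[-1,0,0,0,0,0,0]]

```text
clock: 14.05
tool_pos: [0.5313, 0.0372, 0.0619]
orientation: [-90.0, 0.0, 173.8]
force: [-0.3, -0.2, -1.3]
opening: 0.0134
```

```bash
python3 avg.py 3
```

```text
[ -0.2339   0.2307  -1.161   -0.0029   0.229   -0.0207  -0.0425 -44.5275
  24.4176   5.9084   0.2656  -0.0012] 
 [0.5436 0.2701 0.1964 0.003  0.0201 0.0017 0.0054 0.0362 0.0149 0.0036
 0.0074 0.0003]
[0.5313 0.0372 0.0618] 0.014024213961781934 14.2 [-90.0023   0.0055 173.7614] [ 25.1161  14.1613 -26.8866   0.0011 -48.9462  58.6446]
```

```bash
python3 avg.py 12
python3 - <<'E'
from h import *
np.set_printoptions(precision=4,suppress=True)
a=ctrl.snapshot('scene');s=cam('scene');cv2.imwrite('pics/s6.png',a)
h=cv2.cvtColor(a,cv2.COLOR_BGR2HSV);m=cv2.inRange(h,(8,90,60),(22,255,255))
for q in cv2.findContours(m,0,2)[0]:
    if 80<cv2.contourArea(q)<4000: print(cv2.contourArea(q),cv2.minAreaRect(q),cv2.boundingRect(q))
# predicted bar line: top face centre ends
c=np.array([.5313,.0372,.099+.02]); d=np.array([np.cos(np.radians(-6.24)),np.sin(np.radians(-6.24)),0])
print(proj(s,[c+d*t for t in(-.09,.04,.06,.08,.09,.12)]))
E
```

```text
[ -0.7435   0.1415  -0.6989   0.0174   0.2718   0.0021  -0.0725 -44.2099
  24.3026   5.8684   0.3259  -0.0017] 
 [0.3449 0.4888 0.3587 0.0266 0.0376 0.0264 0.0096 0.1354 0.0486 0.0182
 0.0244 0.    ]
[0.5313 0.0372 0.0618] 0.013986928473149475 14.8 [-89.9992   0.0026 173.7607] [ 25.1155  14.165  -26.8878   0.0027 -48.9453  58.6435]
641.5 ((314.62481689453125, 393.06036376953125), (18.301353454589844, 60.13302230834961), 86.05481719970703) (284, 382, 61, 21)
626.5 ((290.1577453613281, 212.51156616210938), (13.15587043762207, 63.06046676635742), 37.87498474121094) (268, 186, 44, 54)
2332.5 ((190.52061462402344, 209.45361328125), (60.21055603027344, 52.26422119140625), 50.52754211425781) (160, 182, 54, 61)
92.5 ((238.52940368652344, 171.61764526367188), (13.548388481140137, 9.432422637939453), 30.963756561279297) (231, 166, 15, 14)
[[341.5779 146.9019]
 [295.195  204.5058]
 [287.2894 214.3201]
 [279.1587 224.4127]
 [275.0065 229.5663]
 [262.1917 245.4699]]
```

Contact: rail carries about 2 N, bar matches the prediction in the scene view. I'll crack the grip open and watch for tipping.

step_arm:
  rows:
    - [[-0.55,0,0,0,0,0,0],[-0.55,0,0,0,0,0,0]]

```text
clock: 15.1
tool_pos: [0.5316, 0.0373, 0.0619]
orientation: [-90.0, 0.0, 173.8]
force: [-0.6, 1.0, 1.1]
opening: 0.0193
```

```bash
cat > tilt.py <<'E'
from h import *
import sys
np.set_printoptions(precision=4,suppress=True)
for i in range(int(sys.argv[1])):
    a=ctrl.snapshot('scene');o=ctrl.get_obs()
    h=cv2.cvtColor(a,cv2.COLOR_BGR2HSV);m=cv2.inRange(h,(8,90,60),(22,255,255))
    for q in cv2.findContours(m,0,2)[0]:
        r=cv2.minAreaRect(q)
        if cv2.contourArea(q)>150 and 250<r[0][0]<360 and 100<r[0][1]<300: print(round(o['clock'],3),cv2.contourArea(q),np.round(np.r_[r[0],r[1],r[2]],2),round(o['opening'],4))
cv2.imwrite('pics/tilt.png',a)
E
python3 tilt.py 2
```

```text
15.15 628.5 [290.4  212.32  13.15  62.48  39.09] 0.0195
15.2 631.0 [290.44 212.36  13.21  62.48  39.47] 0.0198
```

```bash
python3 tilt.py 3
python3 - <<'E'
from h import *
s=cam('scene')
e=np.array([.5517,.035,.099]);yaw=np.radians(-6.24)
for th in (-5,-2,0,2,5):
    t=np.radians(th); d=np.array([np.cos(yaw)*np.cos(t),np.sin(yaw)*np.cos(t),-np.sin(t)]); u=np.array([np.cos(yaw)*np.sin(t),np.sin(yaw)*np.sin(t),np.cos(t)])
    p=proj(s,[e+u*.02+d*x for x in (0.01,.075)]);v=p[1]-p[0];print('heavy down deg',th,np.degrees(np.arctan2(-v[0],v[1])),p.ravel())
E
```

```text
15.25 629.0 [290.48 212.31  13.21  62.34  39.47] 0.0197
15.3 628.5 [290.46 212.29  13.17  62.34  39.47] 0.0197
15.35 626.5 [290.46 212.29  13.17  62.34  39.47] 0.0197
heavy down deg -5 40.96502418151542 [299.59348672 198.76884029 273.56748328 228.7452703 ]
heavy down deg -2 39.66940209374385 [299.16566103 199.47800265 273.02240739 231.00194296]
heavy down deg 0 38.85301056239112 [298.88478254 199.95748541 272.70890041 232.45210621]
heavy down deg 2 38.06977364675633 [298.60781212 200.44159439 272.43548838 233.85668532]
heavy down deg 5 36.94938425864673 [298.20048902 201.17502533 272.10070551 235.87434367]
```

Stable so far. Opening fully and rising clear slowly.

step_arm:
  rows:
    - [[-0.2,0,0,0,0,0,0],[0,0,0,0,0,0,0],[0,0,0,0.5,0,0,0],[0,0,0,1.5,0,0,0],[0,0,0,2,0,0,0]]

```text
clock: 15.98
tool_pos: [0.5312, 0.0372, 0.1029]
orientation: [-90.0, -0.0, 173.8]
force: [0.3, 0.2, -0.2]
opening: 0.0435
```

```bash
python3 tilt.py 4; python3 q.py|head -4
```

```text
16.025 929.0 [296.54 204.95  13.21  81.69  39.47] 0.0441
16.075 935.5 [297.03 204.35  13.21  82.96  39.47] 0.0438
16.125 932.5 [296.81 204.58  13.17  82.32  39.47] 0.0438
16.175 926.5 [296.79 204.65  13.21  82.19  39.47] 0.044
clock 16.175
tool_pos [0.5317 0.0374 0.1027]
orientation [-90.0555   0.0854 173.7589]
force [-0.5467 -0.4954 -0.4869]
```

Free and balanced. Now rise, move beside the saddle and picture it along with the bar.

step_arm:
  rows:
    - [[0,0,0,2,0,0,0],[0,0.5,1,2,0,0,0],[0,1.5,2,0,0,0,0],[0,1.5,2,0,0,0,0],[0,1.0,2,0,0,0,0],[0,0.5,1,0,0,0,0],[0,0,0,0,0,0,0],[0,0,0,0,0,0,0]]

```text
clock: 17.18
tool_pos: [0.5808, 0.1169, 0.1415]
orientation: [-90.0, -0.0, 173.8]
force: [-0.5, -0.9, 0.1]
opening: 0.0435
```

Run:
```python
from h import *
np.set_printoptions(precision=4,suppress=True)
a=ctrl.snapshot('wrist');w=cam('wrist');o=ctrl.get_obs();print(o['tool_pos'],o['orientation'],o['clock'])
import pickle;pickle.dump((w,o['tool_pos']),open('w7.pkl','wb'))
cv2.imwrite('pics/w7.png',a); b=ctrl.snapshot('scene');cv2.imwrite('pics/s7.png',b)
u=proj(w,[.6465,.1215,.03])[0];print(u);x,y=int(np.clip(u[0],75,484)),int(np.clip(u[1],75,344))
A=cv2.resize(a[y-75:y+75,x-75:x+75],(400,400),interpolation=cv2.INTER_CUBIC); print('origin',x-75,y-75,'x2.667')
B=cv2.resize(b[120:280,230:390],(400,400),interpolation=cv2.INTER_CUBIC)
cv2.imwrite('pics/c7.png',np.hstack([A,B]))
```

```text
[0.5808 0.1168 0.1417] [-89.9914  -0.0179 173.7473] 17.225
[266.5494 120.831 ]
origin 191 45 x2.667
```

View pics/c7.png

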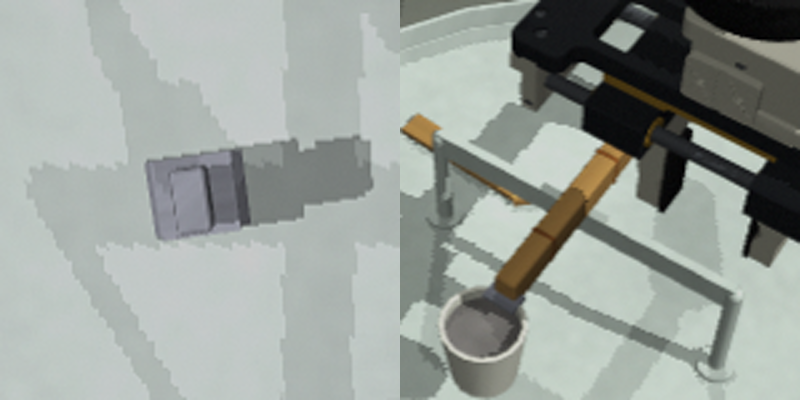

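Wrist crop: lug top corners at crop (168,172),(205,165),(213,228),(177,237), about 8° CCW from the present tool yaw. The scene half shows the bar lying level across the rail, free.

```bash
python3 - <<'E'
from h import *
import pickle
np.set_printoptions(precision=4,suppress=True)
w,tp=pickle.load(open('w7.pkl','rb'))
P=lambda l:[(191+(x+.5)/2.667-.5,45+(y+.5)/2.667-.5) for x,y in l]
L=onz(w,P([(168,172),(205,165),(213,228),(177,237)]),.061);print(L,L.mean(0))
print(np.linalg.norm(L[0]-L[3]),np.linalg.norm(L[0]-L[1]),np.degrees(np.arctan2(*(L[0]-L[3])[1::-1])),np.degrees(np.arctan2(*(L[1]-L[2])[1::-1])))
F=onz(w,P([(148,160),(240,150),(250,222),(162,240)]),.017);print(F.mean(0))
# cups & bar tilt: heavy cup rim ellipse in scene, grey/white bright
s=cam('scene');c=np.array([.5517,.035,.099])
print(L.mean(0)[:2]-tp[:2])
for th in (-.1,0,.1):
  d=np.array([np.cos(-.109)*np.cos(th),np.sin(-.109)*np.cos(th),-np.sin(th)]);u=np.array([np.sin(th),0,np.cos(th)])
  print(th,proj(s,[c+d*.0995+u*.006]))
E
python3 tilt.py 1
```

```text
[[0.6576 0.1288 0.061 ]
 [0.6583 0.118  0.061 ]
 [0.6407 0.1179 0.061 ]
 [0.6393 0.1286 0.061 ]] [0.649  0.1233 0.061 ]
0.018287584619839002 0.010757903658318812 0.539962248603288 0.5743115245083014
[0.649  0.1225 0.017 ]
[0.0681 0.0066]
-0.1 [[262.6846 246.4918]]
0 [[262.3804 250.9478]]
0.1 [[262.5054 254.7971]]
17.325 742.0 [293.89 207.74  12.55  75.54  39.81] 0.0437
```

Lug measures 18.3×10.8 mm (true 18×10), centre (0.649, 0.123), yaw +0.6°. The heavy cup's rim says the bar tilt is ≈0. Going to the lug.

step_arm:
  rows:
    - [[-0.3,1.5,0.15,0,0,0,1.7],[-0.3,2.0,0.2,0,0,0,1.7],[-0.3,2.0,0.2,-1,0,0,1.7],[-0.3,1.3,0.1,-2,0,0,1.7],[-0.3,0,0,-2.5,0,0,0],[-0.3,0,0,-2.5,0,0,0],[-0.3,0,0,-1.5,0,0,0],[-0.3,0,0,-0.5,0,0,0],[-0.3,0,0,0,0,0,0]]

```text
clock: 18.45
tool_pos: [0.6496, 0.1237, 0.0422]
orientation: [-90.0, 0.0, -179.4]
force: [0.9, -0.3, -0.2]
opening: 0.0307
```

Run:
```python
from h import *
np.set_printoptions(precision=4,suppress=True)
o=ctrl.get_obs();w=cam('wrist');tp=o['tool_pos'];print(tp,o['orientation'],o['opening'])
a=ctrl.snapshot('wrist');cv2.imwrite('pics/w8.png',a)
print('lug expect px',proj(w,[[.658,.123,.061],[.64,.123,.061],[.649,.128,.061],[.649,.118,.061]]))
print(np.array(cv2.cvtColor(a,cv2.COLOR_BGR2GRAY))[200:260:6,230:330:4])
```

```text
[0.6496 0.1237 0.0422] [ -90.0051    0.0299 -179.4398] 0.030734345423063112
lug expect px [[281.6031 239.8816]
 [281.3088 269.6678]
 [272.4355 254.9014]
 [290.4716 255.0475]]
[[201 200 201 201 202 184 183 184 183 182 182 182 185 185 184 184 184 203
  202 203 202 203 202 202 202]
 [202 201 202 202 201 181 184 183 183 185 184 183 185 186 187 187 187 185
  203 202 201 202 202 203 201]
 [201 183 199 204 181 183 183 123 124 122 122 126 126 126 126 126 126 127
   64 150 150 148 150 149 126]
 [183 183 182 183 183 183 184 130  69 128 129 128 127 126 127 126 127  71
   87 125 149 149 148 151 126]
 [183 181 181 182 183 185 184 132 129 129 128 130 130 131 144 144 144 143
   91 126 126 125 124 127 127]
 [183 182 183 183 184 186 184 133 132 133 133  83  69  69  69 106 106 105
   77 127 128 126 126 127 127]
 [183 182 182 183 184 185 185 133 148 135 136  79  69  68  69  94 109 108
   78 127 126 127 127 127 127]
 [184 181 181 183 182 184 185 132 148 149 137  70  70  69  68  84 108 109
   78 128 126 127 125 129 127]
 [203 201 202 185 184 184 182 185 142 143 144  98 103 106 108  69 103 103
   85 185 183 183 186 185 183]
 [ 83  83  83  54  17 209 201 203 147 148 148  99 108 107 107  82 152 153
  187 204 185  23  17  81  84]]
```

Lug is centred between the fingers (cols 274–290 versus 246–314). Down and grip.

step_arm:
  rows:
    - [[-0.3,0,0,-1.2,0,0,0],[-0.3,0,0,-1.2,0,0,0],[-0.3,0,0,-0.9,0,0,0],[-0.3,0,0,0,0,0,0],[-0.6,0,0,0,0,0,0],[-0.9,0,0,0,0,0,0],[-1,0,0,0,0,0,0],[-1,0,0,0,0,0,0]]

```text
clock: 19.5
tool_pos: [0.6495, 0.1238, 0.0091]
orientation: [-90.0, 0.0, -179.4]
force: [0.8, 0.1, 0.7]
opening: 0.01
```

```bash
python3 tilt.py 1; python3 q.py
```

```text
19.55 221.5 [296.9  204.01  12.64  29.14  41.99] 0.0098
clock 19.55
tool_pos [0.6495 0.1238 0.0091]
orientation [ -90.0123    0.032  -179.4343]
force [ 0.1906 -0.1775  1.7502]
moment [ 0.0302 -0.076  -0.025 ]
opening 0.00983460269329971
tau [ -0.0518 -61.5424  23.0587   5.3667   0.0336   0.0002]
joint_pos [ 27.6584  28.0709 -13.0206   0.0049 -48.8744  62.9041]
```

step_arm:
  rows:
    - [[-1,0,0,0.6,0,0,0],[-1,0,0,1.5,0,0,0],[-1,0,0,2.5,0,0,0],[-1,0,0,3,0,0,0],[-1,0,0,3,0,0,0],[-1,0,0,2,0,0,0],[-1,0,0,1,0,0,0]]

```text
clock: 20.42
tool_pos: [0.6499, 0.1239, 0.1472]
orientation: [-90.1, 0.2, -179.4]
force: [0.1, -0.2, 0.1]
opening: 0.0099
```

step_arm:
  rows:
    - [[-1,-0.6,-0.5,0,0,0,-0.8],[-1,-1.2,-1.1,0,0,0,-1],[-1,-1.5,-1.3,0,0,0,-1],[-1,-1.5,-1.4,0,0,0,-1],[-1,-1.5,-1.4,0,0,0,-1],[-1,-1.5,-1.4,0,0,0,-1],[-1,-1.2,-1.1,0,0,0,-1],[-1,-0.6,-0.5,0,0,0,0],[-1,-0.15,-0.18,0,0,0,0],[-1,0,0,0,0,0,0],[-1,0,0,0,0,0,0]]

```text
clock: 21.8
tool_pos: [0.5521, 0.0352, 0.1446]
orientation: [-90.0, -0.0, 173.8]
force: [0.4, -0.1, 0.6]
opening: 0.0098
```

```bash
python3 q.py | head -3
python3 - <<'E'
from h import *
np.set_printoptions(precision=4,suppress=True)
w=cam('wrist');a=ctrl.snapshot('wrist');cv2.imwrite('pics/w9.png',a);tp=ctrl.get_obs()['tool_pos']
h=cv2.cvtColor(a,cv2.COLOR_BGR2HSV);m=cv2.inRange(h,(8,90,40),(22,255,255))
for r in range(100,260,15):
    c=np.where(m[r,240:325])[0]+240
    if len(c): print(r,c.min(),c.max(),onz(w,[(c.min(),r),(c.max(),r)],.119)[:,:2].ravel())
print(proj(w,[tp,tp+[0,0,.038]]))
g=cv2.cvtColor(a,cv2.COLOR_BGR2GRAY)
for c in (170,200,230,340,370,400): print(c,g[205:262:2,c])
for z in (.099,): print(proj(w,[[.5547,.035,z],[.5487,.035,z],[.5517+.003+.005,.08,z],[.5517-.003+.005,.08,z]]))
E
```

```text
clock 21.8
tool_pos [0.5521 0.0352 0.1446]
orientation [-89.9918  -0.0048 173.782 ]
115 273 294 [0.6249 0.0317 0.6235 0.0189]
130 273 294 [0.616  0.0328 0.6146 0.0198]
145 272 293 [0.6069 0.0345 0.6055 0.0213]
160 272 293 [0.5975 0.0356 0.5961 0.0223]
175 272 292 [0.5879 0.0367 0.5865 0.0239]
190 272 292 [0.578  0.0379 0.5766 0.0249]
205 272 291 [0.5678 0.0391 0.5664 0.0265]
220 271 291 [0.5575 0.041  0.556  0.0276]
235 271 290 [0.5467 0.0422 0.5453 0.0294]
[[280.3874 241.168 ]
 [280.2748 270.251 ]]
170 [208 205  93  96  93 156 202 201 201 205 207 205 204 203 202 202 202 204
 204 204 203 201 201 202 204 202 200 201 114]
200 [207 202  94  98  94 158 204 203 203 204 182 181 181 183 184 184 183 181
 179 180 199 199 198 198 197 196 197 201 112]
230 [183 185  93  94  92 183 201 201 201 185 180 182 182 180 182 183 183 183
 181 180 180 178 178 177 179 179 179 182 100]
340 [211 147 100 100  98 151 146 145 146 195 193 143  92 158 155 191 210 210
 209 209 210 208 209 209 210 208 209 211 115]
370 [206 107  97  98  98 152 148 147 213 125  91 104 106 103 104 105 107 108
 107 155 153 151 153 152 151 152 152 154  88]
400 [ 77 107  98  97  98 151 147 148 148 127 109 115 132 134 131 129 146 149
 151 150 147 145 144 144 142 207 206 208 122]
[[280.3293 213.7721]
 [281.2298 221.5073]
 [218.1297 213.7239]
 [219.4611 221.464 ]]
```

Rail rows 214–222 (as predicted) and the bar centre at the edge, y 0.035, agree with the tool at (0.5521, 0.0352). By relative heights the saddle should seat at tool z ≈ 0.098. Lowering to just above that.

step_arm:
  rows:
    - [[-1,0,0,-0.5,0,0,0],[-1,0,0,-0.9,0,0,0],[-1,0,0,-1,0,0,0],[-1,0,0,-0.9,0,0,0],[-1,0,0,-0.6,0,0,0],[-1,0,0,-0.3,0,0,0],[-1,0,0,-0.2,0,0,0],[-1,0,0,-0.15,0,0,0],[-1,0,0,0,0,0,0],[-1,0,0,0,0,0,0]]

```text
clock: 23.1
tool_pos: [0.5519, 0.035, 0.0995]
orientation: [-90.0, 0.0, 173.8]
force: [-1.0, -0.6, -0.8]
opening: 0.0096
```

```bash
python3 avg.py 5; python3 tilt.py 1
```

```text
[  0.0357  -0.328    0.1083  -0.023    0.0099  -0.0128  -0.0004 -44.8111
  25.5513   6.028    0.0865   0.    ] 
 [0.3808 0.4911 0.274  0.0281 0.0345 0.0202 0.001  0.0215 0.0075 0.0014
 0.0001 0.    ]
[0.5518 0.0349 0.0993] 0.009524404168794676 23.35 [-90.0045   0.0089 173.7629] [ 23.9207  13.5158 -21.884    0.0006 -54.5902  59.8418]
23.4 555.0 [285.53 217.88  13.45  48.81  40.6 ] 0.0099
```

step_arm:
  rows:
    - [[-1,0,0,-0.05,0,0,0],[-1,0,0,-0.04,0,0,0],[-1,0,0,0,0,0,0],[-0.7,0,0,0,0,0,0],[-0.6,0,0,0,0,0,0]]

```text
clock: 24.02
tool_pos: [0.5518, 0.0349, 0.0984]
orientation: [-90.0, 0.0, 173.8]
force: [-0.4, 0.1, 0.7]
opening: 0.0165
```

```bash
python3 tilt.py 3; python3 q.py | head -4
```

```text
24.075 547.5 [285.19 218.23  13.51  48.04  40.43] 0.0172
24.125 545.5 [285.23 218.19  13.51  47.93  40.43] 0.0176
24.175 545.5 [285.25 218.21  13.45  47.94  40.6 ] 0.0175
clock 24.175
tool_pos [0.5517 0.0349 0.0984]
orientation [-89.9992   0.0002 173.7638]
force [ 0.5451  0.5647 -0.1194]
```

Stable. I'll open wider, rise straight up and back away, then check.

step_arm:
  rows:
    - [[-0.3,0,0,0,0,0,0],[-0.1,0,0,0.3,0,0,0],[-0.1,0,0,1.2,0,0,0],[-0.1,0,0,2,0,0,0],[-0.1,0,0,3,0,0,0],[-0.1,0,0,3,0,0,0],[-0.1,-2,4,2,0,0,0],[-0.1,-2,5,1,0,0,0],[-0.1,-2,5,0,0,0,0],[-0.1,-2,5,0,0,0,0],[-0.1,0,4,0,0,0,0],[-0.1,0,0,0,0,0,0]]

```text
clock: 25.68
tool_pos: [0.4715, 0.2674, 0.2241]
orientation: [-90.0, 0.0, 173.9]
force: [0.4, 0.2, 0.7]
opening: 0.0393
```

```bash
python3 tilt.py 3; python3 q.py | head -3
python3 - <<'E'
from h import *
a=ctrl.snapshot('scene');b=ctrl.snapshot('top');cv2.imwrite('pics/s10.png',a);cv2.imwrite('pics/t10.png',b)
A=cv2.resize(a[110:290,220:400],(400,400),interpolation=cv2.INTER_CUBIC);B=cv2.resize(b[160:320,160:320],(400,400),interpolation=cv2.INTER_CUBIC)
cv2.imwrite('pics/c10.png',np.hstack([A,B]))
E
```

```text
25.725 561.5 [285.26 217.89  13.8   48.63  39.47] 0.0394
25.725 441.5 [329.75 165.29  12.19  57.58  40.91] 0.0394
25.775 561.5 [285.26 217.89  13.8   48.63  39.47] 0.0392
25.775 440.5 [329.79 165.32  12.29  57.58  40.91] 0.0392
25.825 560.5 [285.31 217.84  13.8   48.5   39.47] 0.0394
25.825 440.0 [329.79 165.32  12.29  57.58  40.91] 0.0394
clock 25.825
tool_pos [0.4717 0.2646 0.2238]
orientation [-90.0079   0.0104 173.7666]
```

View pics/c10.png

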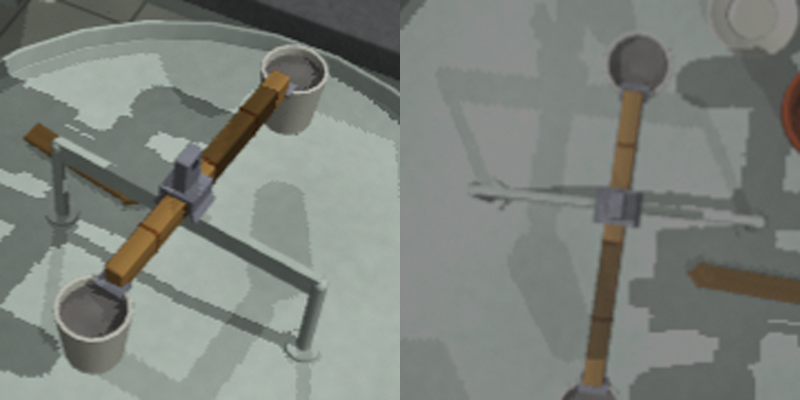

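Scene and top crops show the saddle astride the bar over the rail at top-crop (617,207), lug upright, bar across and level. Quick numeric tilt check, then hand in.

```bash
python3 - <<'E'
from h import *
np.set_printoptions(precision=4,suppress=True)
s=cam('scene');t=cam('top')
H,e1=tri(s,(262.3,249.5),t,(255.2,185.2));print('heavy',H,e1)
b=cv2.imread('pics/t10.png')
L=onz(s,[(352.7,142.4)],H[2]);u=proj(t,L)[0];print('light',L,u)
g=cv2.cvtColor(b,cv2.COLOR_BGR2GRAY)
c=cv2.HoughCircles(cv2.resize(g[295:350,205:270],None,fx=4,fy=4),cv2.HOUGH_GRADIENT,1,50,param1=60,param2=12,minRadius=38,maxRadius=58)
if c is not None:
    c=c[0][0]; q=(205+c[0]/4,295+c[1]/4); P,e=tri(s,(352.7,142.4),t,q); print('tri',q,c[2]/4,P,e,'tilt',(P[2]-H[2])/np.linalg.norm(P-H),np.linalg.norm(P-H))
E
python3 tilt.py 4
```

```text
heavy [0.6485 0.0223 0.1043] 0.0009761062381184161
light [[0.4117 0.0547 0.1043]] [234.4642 323.0728]
tri (np.float32(235.875), np.float32(325.375)) 12.55 [0.4069 0.053  0.0989] 0.0009014410749500444 tilt -0.022267306461504495 0.24356760073506994
25.975 559.0 [285.35 217.88  13.7   48.53  39.81] 0.0397
25.975 433.0 [329.72 165.25  12.14  57.38  41.19] 0.0397
26.025 558.0 [285.31 217.84  13.8   48.5   39.47] 0.0394
26.025 434.5 [329.58 165.12  12.04  57.38  42.27] 0.0394
26.075 562.0 [285.47 217.65  13.8   48.    39.47] 0.0396
26.075 431.5 [329.61 165.15  11.97  57.38  41.99] 0.0396
26.125 557.5 [285.31 217.84  13.8   48.5   39.47] 0.0396
26.125 431.5 [329.61 165.15  11.97  57.38  41.99] 0.0396
```

Tilt is about 0.02 rad, cup spacing 243 mm (true 240), and the bar is steady within a fraction of a pixel. Handing in.

```bash
python3 -c "
from plant import ctrl
print(ctrl.close_job())"
```

```text
the job is handed in; nothing more can be done
None
```

The bar is balanced across the handle's edge with the saddle seated on it above the edge. I handed the job in at about 26 s of the 67 s allowed, and the hand-in reports no verdict.

**What I did:**
- I gripped the bar at its middle and worked out the balance point from wrist forces and joint torques. It weighs about 2.77 N, with the centre of mass about 20.5 mm from the grip.
- I laid the bar across the edge with that point on the centre line. It stayed level on its own at the first release, so no sliding was needed.
- I then gripped the saddle by its lug, lowered it astride the bar over the edge, let go and backed the arm away.

**Last checks:**
- **Bar:** the tilt is about 0.02 rad, and it lies within about 2° of square. Repeated pictures showed it steady to a fraction of a pixel.
- **Saddle:** the last picture shows it upright and astride the bar over the edge. By the tool pose it is within about 1 mm of the edge's centre line.
- **Force on the edge:** my highest reading was about 2 N.
- **Bystanders:** none of the moves went near the pot, saucer or marker. I did not re-measure their positions at the end.

**What disagreed:**
- **Finger length:** the real fingertips sit about 38 mm higher than the reported tool point. My first grip closed in the air above the bar, and I corrected for it afterwards.
- **Balance estimate:** the raw moment readings did not fit until I allowed for the gripper's own off-centre weight.
- **Fixed cameras:** they differ from the wrist camera by 1–3 mm, and the last cup spacing came out at 243 mm instead of 240.

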